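Start the grow-block loggers in order

TASK

Start the moisture loggers on the mushroom blocks in channel order by tapping their round push heads with a fingertip: first the yellow one, then the red, then the blue, each lightly, without ramming it onto its collar, but far enough that its head sinks more than half way to its collar and stays down. Leave the white spare up, do not touch the growing mushrooms, and do not grasp, lift or shift the blocks or anything else on the table.

Things in the scene. Friction and masses are not known exactly. Their poses are not given: they have to be found in the camera images.
- yellow_head (a joint): push head of the yellow logger (to be started): how far it is down, in m: 0 = fully up, 0.018 = fully down on its grey collar; it starts at 0 to 0.001, resists with about 3.5 N at the top rising evenly to 7 N at the bottom, where the collar is a hard stop better not run into, and stays where it is left (stiff guide, it does not spring back). About half way, 0.008, starts the logger; under 0.003 it counts as not pushed. Press it with no more than 25 N.
- yellow_top (a point): centre of the flat top face of the yellow logger's head, a yellow disc 36 mm across and 14 mm thick, level; the point moves down with it. When up it is 202 mm above the work surface, when fully down 184 mm
- yellow_block: loose round brown mushroom growing block, 132 mm across, 140 mm high, 0.7 to 1.0 kg, standing on the table in a pale bag with a yellow band round it; origin at the centre of its underside, z up. Its logger's axis stands 28 mm from the block's axis towards the block's own -x: a grey collar 34 mm across and 30 mm high on the block's top, with the push head above it
- yellow_caps: two brown mushrooms growing on top of the yellow block, not to be touched: caps 38 and 28 mm across, 34 and 26 mm high, at (30, 16) and (30, -24) mm in the block's x, y; origin at the centre of the block's top face. They stay lower than the head, and at least 22 mm from its edge
- red_head (a joint): push head of the red logger (to be started): how far it is down, in m: 0 = fully up, 0.018 = fully down on its grey collar; it starts at 0 to 0.001, resists with about 3.5 N at the top rising evenly to 7 N at the bottom, where the collar is a hard stop better not run into, and stays where it is left (stiff guide, it does not spring back). About half way, 0.008, starts the logger; under 0.003 it counts as not pushed. Press it with no more than 25 N.
- red_top (a point): centre of the flat top face of the red logger's head, a red disc 36 mm across and 14 mm thick, level; the point moves down with it. When up it is 222 mm above the work surface, when fully down 204 mm
- red_block: loose round brown mushroom growing block, 132 mm across, 160 mm high, 0.7 to 1.0 kg, standing on the table in a pale bag with a red band round it; origin at the centre of its underside, z up. Its logger's axis stands 28 mm from the block's axis towards the block's own -x: a grey collar 34 mm across and 30 mm high on the block's top, with the push head above it
- red_caps: two brown mushrooms growing on top of the red block, not to be touched: caps 38 and 28 mm across, 34 and 26 mm high, at (30, 16) and (30, -24) mm in the block's x, y; origin at the centre of the block's top face. They stay lower than the head, and at least 22 mm from its edge
- blue_head (a joint): push head of the blue logger (to be started): how far it is down, in m: 0 = fully up, 0.018 = fully down on its grey collar; it starts at 0 to 0.001, resists with about 3.5 N at the top rising evenly to 7 N at the bottom, where the collar is a hard stop better not run into, and stays where it is left (stiff guide, it does not spring back). About half way, 0.008, starts the logger; under 0.003 it counts as not pushed. Press it with no more than 25 N.
- blue_top (a point): centre of the flat top face of the blue logger's head, a blue disc 36 mm across and 14 mm thick, level; the point moves down with it. When up it is 187 mm above the work surface, when fully down 169 mm
- blue_block: loose round brown mushroom growing block, 132 mm across, 125 mm high, 0.7 to 1.0 kg, standing on the table in a pale bag with a blue band round it; origin at the centre of its underside, z up. Its logger's axis stands 28 mm from the block's axis towards the block's own -x: a grey collar 34 mm across and 30 mm high on the block's top, with the push head above it
- blue_caps: two brown mushrooms growing on top of the blue block, not to be touched: caps 38 and 28 mm across, 34 and 26 mm high, at (30, 16) and (30, -24) mm in the block's x, y; origin at the centre of the block's top face. They stay lower than the head, and at least 22 mm from its edge
- white_head (a joint): push head of the white logger (the spare, to be left up): how far it is down, in m: 0 = fully up, 0.018 = fully down on its grey collar; it starts at 0 to 0.001, resists with about 3.5 N at the top rising evenly to 7 N at the bottom, where the collar is a hard stop better not run into, and stays where it is left (stiff guide, it does not spring back). About half way, 0.008, starts the logger; under 0.003 it counts as not pushed. Press it with no more than 25 N.
- white_top (a point): centre of the flat top face of the white logger's head, a white disc 36 mm across and 14 mm thick, level; the point moves down with it. When up it is 212 mm above the work surface, when fully down 194 mm
- white_block: loose round brown mushroom growing block, 132 mm across, 150 mm high, 0.7 to 1.0 kg, standing on the table in a pale bag with a white band round it; origin at the centre of its underside, z up. Its logger's axis stands 28 mm from the block's axis towards the block's own -x: a grey collar 34 mm across and 30 mm high on the block's top, with the push head above it
- white_caps: two brown mushrooms growing on top of the white block, not to be touched: caps 38 and 28 mm across, 34 and 26 mm high, at (30, 16) and (30, -24) mm in the block's x, y; origin at the centre of the block's top face. They stay lower than the head, and at least 22 mm from its edge
- punnet: loose blue tray of picked mushrooms, 120 x 160 mm, 50 mm high, leave alone; origin under its centre
- picked_a: loose picked mushroom standing on its stem, cap 52 mm across, 48 mm high, leave alone; origin under its stem
- picked_b: loose picked mushroom standing on its stem, cap 46 mm across, 44 mm high, leave alone; origin under its stem
- mister: loose white hand spray bottle with green head, 72 mm across, 191 mm high, leave alone; origin under its centre
- brush: loose brush lying on the table, leave alone; origin at its middle underside

How it is judged (in metres and radians):
On the way, in this order (a step that is already met when the one before it is completed fails the run):
1. the yellow head is down (value of joint yellow_head above 0.008 m), for 0.1 s.
2. the red head is down (value of joint red_head above 0.008 m), for 0.1 s.
3. the blue head is down (value of joint blue_head above 0.008 m), for 0.1 s.
At the end, for the whole second after the job is handed in: The yellow, red and blue heads are at least 8 of their 18 mm down, the white one less than 3 mm; all four blocks stand upright (within 0.05 rad), at rest, and no block or loose thing is more than 15 mm from where it started (value of joint each of yellow_head, red_head, blue_head above 0.008 m and value of joint white_head below 0.003 m and distance of each of yellow_block, red_block, blue_block, white_block, punnet, picked_a, picked_b, mister, brush from where it was at the start of the episode below 0.015 m and angle between each of yellow_block, red_block, blue_block, white_block's own z axis and vertical below 0.05 rad and linear speed of each of yellow_block, red_block, blue_block, white_block below 0.01 m/s); the robot touches nothing.
It fails at once if the red head is pushed before the yellow one is down, the blue before the red one is down, or the white spare at all ((value of joint red_head above 0.003 m and value of joint yellow_head below 0.008 m) or (value of joint blue_head above 0.003 m and value of joint red_head below 0.008 m) or value of joint white_head above 0.003 m).
It fails at once if a head is hit or pressed hard (over 25 N) (contact force between anything else and yellow_head above 25 N or contact force between anything else and red_head above 25 N or contact force between anything else and blue_head above 25 N or contact force between anything else and white_head above 25 N).
It fails at once if a growing mushroom is touched (over 1 N) (contact force between any of the fingers, the arm and yellow_caps above 1 N or contact force between any of the fingers, the arm and red_caps above 1 N or contact force between any of the fingers, the arm and blue_caps above 1 N or contact force between any of the fingers, the arm and white_caps above 1 N).
It fails at once if a block is lifted, tipped or shifted (over 15 mm or 0.15 rad) (distance of any of yellow_block, red_block, blue_block, white_block from where it was at the start of the episode above 0.015 m or angle between any of yellow_block, red_block, blue_block, white_block's own z axis and vertical above 0.15 rad or height (world z) of any of yellow_block, red_block, blue_block, white_block above 0.006 m).
It fails at once if a bystander is shifted by more than 15 mm (distance of any of punnet, picked_a, picked_b, mister, brush from where it was at the start of the episode above 0.015 m).
It also fails if it takes over 43 s, if anything falls off the work surface, if the arm or the gripper's body presses on something with over 40 N, if the wrist force passes 120 N, or if a joint passes its speed limit or range.

ROBOT

A 7-joint arm with a two-finger parallel gripper is mounted at the origin on the work surface. World frame = base frame: x ahead of the robot, y to its left, z up, the work surface at z = 0. Lengths are in m, angles in degrees, forces in N, time in s.
With the tool pointing down it reaches from about 0.425 to 0.95 m from the base axis. Payload 16.7 kg.
Tool frame: the origin (TCP) lies on the mounting face of the last link; the fingertips stand 199 mm ahead of it and the grasp point (between the pads) lies 180 mm ahead of it; y points along the fingers, z is the direction in which the jaws open and shut, and the axes are right-handed (so a half turn about y gives the same grasp; the last joint's range is limited). The gripper opens to 94 mm and grips with 3 to 60 N. Pads are 16 mm wide; open, the fingers measure 119 mm over their backs; the gripper's body (75 mm by 177 mm) begins 78 mm behind the grasp point.
Start: joints at [66.893, 24.414, 4.234, 92.017, -1.954, 63.644, -3.845], TCP at [0.169, -0.653, 0.405] pointing down, gripper open.
Joint ranges: [-163.25, 163.25], [-28.42, 122.38], [-70.27, 78.77], [12.13, 141.07], [-58.53, 238.53], [9.26, 117.41], [-156.51, 156.51]. Speed limits (degrees/s): [108.29, 108.29, 136.94, 136.94, 172.46, 172.46, 172.46].

INTERFACE

Orientations are given as [roll, pitch, yaw] about the fixed x, y, z axes, in that order (R = Rz(yaw) Ry(pitch) Rx(roll)).
In Python, from rig import bot gives the robot as it stands.
- The arm moves only by the shell command python3 -m handwheel 'ROWS' [OPENING] [FORCE]. ROWS is JSON, a list of rows, each an object of numbers: "tx", "ty", "tz": the shift along the tool's x, y, z as a fraction of full scale; "spin": the turn about the tool's y as a fraction of full scale. A call has 1 to 20 rows; each row is the pose to reach, as a shift and turn from the pose commanded when the call began, along the tool's axes at that moment; what a row does not reach only later rows make up. Full scale, the value 1, is 0.5 m for a shift and 30 degrees for a turn. A row lasts 1/10 s, in which the tool goes at most 50 mm and 8.59 degrees, less where a joint would pass 70% of its speed; a pose out of reach is approached as far as the arm can. A call with a number of a shift or a turn outside -1 to 1 is refused whole. A call with a gripper value outside its range is refused whole. OPENING is the closure, from 0 (fully open) to 1 (shut), set as the call begins (- or left out, the last holds). The fingers move at their own pace and stop on an object; FORCE is the grip in N (left out, the last holds). Time passes only in rows, so rows that repeat a pose let the fingers close. It gives the time, the measured TCP pose, the force and the opening at its end, in the units of the state.
- bot.get_obs(): the state, without advancing time (a new reading comes with each control period).
- bot.get_image(name): name is "side" or "top"; returns (picture, depth): 384x512x3 uint8, red, green, blue; 384x512 float32, m along the optical axis (not along the pixel's ray), 0 where there is no reading.
- bot.get_calibration(name): a dict with "fx", "fy", "cx", "cy" (pixels), "view" (4x4, takes a point from world to camera coordinates). Camera axes: x right, y up, looking along -z (the intrinsics and any distortion apply to the point x, -y, -z); pixel columns grow to the right and rows downward; lengths in m; the calibration is good to about 2 mm. A picture is of the moment at which its call begins. get_calibration takes no time and is no camera call.
- bot.sign_off(): hands the job in, once; it reports no verdict.
The state is a dict: "clock": time; "joint_positions": joint angles; "joint_velocities": joint speeds; "effort": joint torques, N m; "tcp_pos": TCP position; "ee_rot": TCP orientation; "wrist_force": force on the tool from outside, world axes, zero at the start; "wrist_torque": the same for the moment, N m; "finger_gap": finger opening in m.
Only numpy, scipy, OpenCV 4.12 (cv2) and the standard library are available. Lean on these libraries where they do the work, as an engineer would, in place of code of your own. Each camera call takes 0.05 s, during which the arm holds its last target.

## Working session

There is one attempt and no reset: what is moved stays moved. The work goes in short steps, Python scripts to look and compute and a shell command to move; the robot and the scene stay as the last step left them, time stands still between calls to the robot, and variables do not carry over. Pictures are saved under pics/ and viewed, and the job is handed in when it is done.

```bash
mkdir -p pics; ls
python3 - <<'E'
from rig import bot
import cv2,numpy as np
o=bot.get_obs(); print({k:np.round(v,3).tolist() for k,v in o.items()})
for n in("top","side"):
    im,d=bot.get_image(n); cv2.imwrite(f"pics/{n}0.png",im[:,:,::-1]); np.savez(f"{n}0.npz",im=im,d=d)
    c=bot.get_calibration(n); print(c)
E
```

```text
pics
{'clock': 0.0, 'joint_positions': [66.893, 24.45, 4.232, 92.052, -1.953, 63.645, -3.844], 'joint_velocities': [0.025, 0.06, 0.044, 0.002, 0.024, 0.02, -0.075], 'effort': [0.0, -93.581, 3.667, -45.418, -0.049, 0.02, 0.0], 'tcp_pos': [0.169, -0.653, 0.404], 'ee_rot': [-90.074, -0.007, -165.459], 'wrist_force': [-0.002, 0.637, -0.532], 'wrist_torque': [-0.035, -0.001, -0.025], 'finger_gap': 0.094}
{'fx': 373.2181273770648, 'fy': 373.2181273770648, 'cx': 259.2163739070088, 'cy': 190.6781089479579, 'view': array([[ 0.02380433, -0.99947221,  0.02210544,  0.0016559 ],
       [ 0.98403608,  0.02732618,  0.17585867, -0.60187837],
       [-0.17636991,  0.01756636,  0.9841672 , -1.14990745],
       [ 0.        ,  0.        ,  0.        ,  1.        ]])}
{'fx': 412.3581603338915, 'fy': 412.3581603338915, 'cx': 257.15471244207265, 'cy': 185.20302408075636, 'view': array([[ 0.93153028, -0.36362224,  0.00549515, -0.54170071],
       [ 0.26373105,  0.68587808,  0.67824567, -0.27293275],
       [-0.25039421, -0.63035714,  0.73481468, -1.04958645],
       [ 0.        ,  0.        ,  0.        ,  1.        ]])}
```

View pics/top0.png

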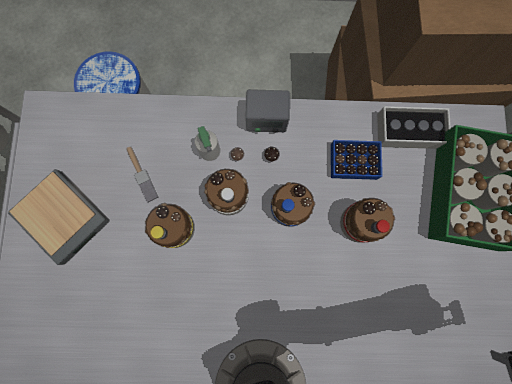

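View pics/side0.png

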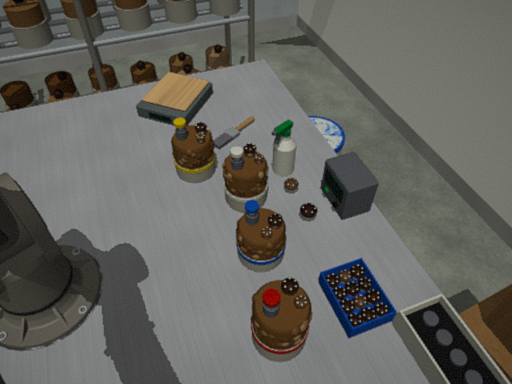

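The top view shows the heads at about yellow (157,232), white (228,194), blue (288,205) and red (383,227). The side view has them at about yellow (180,123), white (237,153), blue (252,207) and red (271,297). Next I'll measure their positions.

```bash
cat > h.py <<'E'
import numpy as np,cv2
from rig import bot
H={'yellow':.202,'red':.222,'blue':.187,'white':.212}
seed={'top':{'yellow':(157,232),'white':(228,194),'blue':(288,205),'red':(383,227)},
'side':{'yellow':(180,123),'white':(237,153),'blue':(252,207),'red':(271,297)}}
def ray(n,u,v):
    c=bot.get_calibration(n);V=c['view']
    d=np.array([(u-c['cx'])/c['fx'],-(v-c['cy'])/c['fy'],-1.])
    R=V[:3,:3];return -R.T@V[:3,3],R.T@d
def onplane(n,u,v,z):
    o,d=ray(n,u,v);return o+d*(z-o[2])/d[2]
def proj(n,p):
    c=bot.get_calibration(n);q=c['view'][:3,:3]@p+c['view'][:3,3]
    return c['cx']+c['fx']*q[0]/-q[2],c['cy']-c['fy']*q[1]/-q[2]
def mask(im,col):
    h=cv2.cvtColor(im,cv2.COLOR_RGB2HSV);a,s,v=[h[:,:,i].astype(int) for i in range(3)]
    if col=='yellow':return (abs(a-28)<8)&(s>150)&(v>90)
    if col=='blue':return (abs(a-112)<12)&(s>150)&(v>60)
    if col=='red':return ((a<6)|(a>174))&(s>170)&(v>90)
    return (s<40)&(v>150)
E
python3 - <<'E'
from h import *
for n in('top','side'):
    f=np.load(f'{n}0.npz');im=f['im'];d=f['d']
    for c in H:
        m=mask(im,c);u,v=seed[n][c];w=np.zeros_like(m);w[v-14:v+15,u-14:u+15]=1
        k,l,st,ce=cv2.connectedComponentsWithStats((m&w).astype(np.uint8))
        i=l[v,u] or 1+np.argmax(st[1:,4])
        vv,uu=np.nonzero(l==i)
        # world points of the blob by depth
        P=[]
        for a,b in zip(uu,vv):
            if d[b,a]>0:
                o,r=ray(n,a,b);P.append(o+r*d[b,a])   
        P=np.array(P);t=P[P[:,2]>H[c]-.005]
        mid=(t.min(0)+t.max(0))/2
        print(n,c,st[i],ce[i].round(1),'plane',onplane(n,*ce[i],H[c]).round(4),'depth top mean',t.mean(0).round(4),'mid',mid.round(4),len(t),'zmax',P[:,2].max().round(3), 'ext',np.ptp(t,axis=0).round(3))
E
```

```text
top yellow [151 226  12  13  53] [155.  230.8] plane [0.4551 0.3037 0.202 ] depth top mean [0.4574 0.3045 0.1999] mid [0.4534 0.3003 0.201 ] 44 zmax 0.205 ext [0.031 0.03  0.008]
top red [377 220  12  12 103] [382.8 225.3] plane [ 0.4845 -0.3207  0.222 ] depth top mean [ 0.4845 -0.3215  0.2205] mid [ 0.484  -0.3204  0.2208] 100 zmax 0.224 ext [0.03  0.031 0.007]
top blue [282 199  12  12 115] [287.6 204.7] plane [ 0.5394 -0.0622  0.187 ] depth top mean [ 0.5407 -0.0635  0.1852] mid [ 0.5403 -0.0622  0.1855] 100 zmax 0.189 ext [0.032 0.031 0.006]
top white [222 188  12  12 115] [227.2 193.4] plane [0.563 0.109 0.212] depth top mean [0.5631 0.1093 0.2103] mid [0.5633 0.1084 0.2116] 107 zmax 0.216 ext [0.032 0.031 0.009]
side yellow [173 118  13  10 101] [179.  122.2] plane [0.4506 0.2918 0.202 ] depth top mean [0.4526 0.2973 0.1998] mid [0.4527 0.2993 0.2004] 79 zmax 0.204 ext [0.034 0.037 0.006]
side red [263 289  17  17 233] [271.1 296.8] plane [ 0.4829 -0.3241  0.222 ] depth top mean [ 0.4835 -0.3229  0.2205] mid [ 0.4839 -0.323   0.2207] 226 zmax 0.224 ext [0.033 0.033 0.007]
side blue [245 200  14  13 147] [251.4 206.2] plane [ 0.5386 -0.0687  0.187 ] depth top mean [ 0.5403 -0.0652  0.185 ] mid [ 0.5404 -0.0646  0.1861] 125 zmax 0.19 ext [0.032 0.033 0.008]
side white [231 147  12   8  83] [236.3 150.3] plane [0.5627 0.1082 0.212 ] depth top mean [0.5631 0.1088 0.211 ] mid [0.5638 0.1104 0.2107] 79 zmax 0.214 ext [0.031 0.032 0.007]
```

Run:
```python
import cv2
a=cv2.imread('pics/top0.png')[165:255,130:410];cv2.imwrite('pics/topz.png',cv2.resize(a,None,fx=2.8,fy=2.8,interpolation=cv2.INTER_NEAREST))
```

```text
(no output)
```

View pics/topz.png

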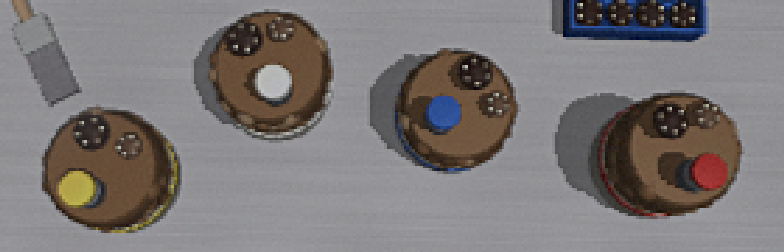

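The measured head centres agree between views: yellow (0.453, 0.300), red (0.484, -0.322), blue (0.540, -0.064). I'll use closed fingertips, lift first, then go round in front of the base.

```bash
python3 -m handwheel '[{"ty":-0.07},{"ty":-0.14},{"tx":-0.1,"ty":-0.14,"tz":-0.05},{"tx":-0.2,"ty":-0.14,"tz":-0.1},{"tx":-0.3,"ty":-0.14,"tz":-0.16},{"tx":-0.4,"ty":-0.14,"tz":-0.21},{"tx":-0.5,"ty":-0.14,"tz":-0.26},{"tx":-0.6,"ty":-0.14,"tz":-0.32},{"tx":-0.7,"ty":-0.14,"tz":-0.37},{"tx":-0.79,"ty":-0.14,"tz":-0.42},{"tx":-0.79,"ty":-0.14,"tz":-0.42},{"tx":-0.79,"ty":-0.14,"tz":-0.42}]' 1 20
cat >> h.py <<'E'
def st(target=None):
    from scipy.spatial.transform import Rotation as Ro
    o=bot.get_obs();R=Ro.from_euler('xyz',o['ee_rot'],degrees=True).as_matrix()
    print('t',o['clock'],'tcp',np.round(o['tcp_pos'],4),'rot',np.round(o['ee_rot'],2),'j',np.round(o['joint_positions'],1),'F',np.round(o['wrist_force'],2),'gap',round(float(o['finger_gap']),4))
    print('tooldown',R[:,1].round(4))
    if target is not None: print('shift frac',(R.T@(np.array(target)-o['tcp_pos'])/.5).round(4))
E
python3 -c "
from h import *
st([.453,.300,.46])"
```

```text
t 0.1 tcp [ 0.1694 -0.6532  0.4041] rot [ -90.06   -0.   -165.46] j [66.9 24.4  4.2 92.  -2.  63.6 -3.8] F [ 0.15 -0.1  -0.47] gap 0.0942
tooldown [-4.0e-04  1.1e-03 -1.0e+00]
shift frac [-1.0277 -0.1101 -1.7031]validation failed for argument at $[0]...
```

The call was refused. The rows probably need all four numbers.

```bash
python3 -m handwheel '[{"tx":0,"ty":-0.07,"tz":0,"spin":0},{"tx":0,"ty":-0.14,"tz":0,"spin":0},{"tx":-0.1,"ty":-0.14,"tz":-0.05,"spin":0},{"tx":-0.2,"ty":-0.14,"tz":-0.1,"spin":0},{"tx":-0.3,"ty":-0.14,"tz":-0.16,"spin":0},{"tx":-0.4,"ty":-0.14,"tz":-0.21,"spin":0},{"tx":-0.5,"ty":-0.14,"tz":-0.26,"spin":0},{"tx":-0.6,"ty":-0.14,"tz":-0.32,"spin":0},{"tx":-0.7,"ty":-0.14,"tz":-0.37,"spin":0},{"tx":-0.79,"ty":-0.14,"tz":-0.42,"spin":0},{"tx":-0.79,"ty":-0.14,"tz":-0.42,"spin":0},{"tx":-0.79,"ty":-0.14,"tz":-0.42,"spin":0}]' 1 20
python3 -c "
from h import *
st([.453,.300,.46])"
```

```text
clock: 1.3
tcp_pos: [0.5036, -0.3453, 0.4742]
ee_rot: [-90.1, 0.1, -165.0]
wrist_force: [-0.9, -0.2, -0.3]
finger_gap: 0.002
t 1.3 tcp [ 0.5036 -0.3453  0.4742] rot [-9.0130e+01  9.0000e-02 -1.6496e+02] j [ 34.9  15.7  -8.   95.4   2.1  69.1 -48.5] F [-0.91 -0.18 -0.26] gap 0.002
tooldown [ 0.001   0.0025 -1.    ]
shift frac [-0.2371  0.0316 -1.2725]
```

```bash
python3 -m handwheel '[{"tx":-0.02,"ty":0,"tz":-0.09,"spin":0},{"tx":-0.03,"ty":0,"tz":-0.18,"spin":0},{"tx":-0.05,"ty":0,"tz":-0.27,"spin":0},{"tx":-0.07,"ty":0,"tz":-0.36,"spin":0},{"tx":-0.08,"ty":0,"tz":-0.45,"spin":0},{"tx":-0.1,"ty":0,"tz":-0.54,"spin":0},{"tx":-0.12,"ty":0,"tz":-0.63,"spin":0},{"tx":-0.14,"ty":0,"tz":-0.72,"spin":0},{"tx":-0.15,"ty":0,"tz":-0.81,"spin":0},{"tx":-0.17,"ty":0,"tz":-0.9,"spin":0},{"tx":-0.17,"ty":0,"tz":-0.9,"spin":0},{"tx":-0.17,"ty":0,"tz":-0.9,"spin":0}]'
python3 -c "
from h import *
st([.453,.300,.43])"
```

```text
clock: 2.5
tcp_pos: [0.4682, 0.1066, 0.4745]
ee_rot: [-90.0, -0.0, -165.3]
wrist_force: [0.5, -0.5, -0.1]
finger_gap: 0.0001
t 2.5 tcp [0.4682 0.1066 0.4745] rot [-9.0000e+01 -3.0000e-02 -1.6534e+02] j [  7.    4.1 -28.7 109.7   2.1  66.7 -97.8] F [ 0.46 -0.49 -0.13] gap 0.0001
tooldown [-4.e-04 -1.e-04 -1.e+00]
shift frac [-0.0685  0.089  -0.3819]
```

```bash
python3 -m handwheel '[{"tx":-0.015,"ty":0,"tz":-0.08,"spin":0},{"tx":-0.03,"ty":0,"tz":-0.16,"spin":0},{"tx":-0.045,"ty":0,"tz":-0.24,"spin":0},{"tx":-0.06,"ty":0,"tz":-0.32,"spin":0},{"tx":-0.068,"ty":0,"tz":-0.382,"spin":0},{"tx":-0.068,"ty":0,"tz":-0.382,"spin":0},{"tx":-0.068,"ty":0.05,"tz":-0.382,"spin":0},{"tx":-0.068,"ty":0.1,"tz":-0.382,"spin":0},{"tx":-0.068,"ty":0.1,"tz":-0.382,"spin":0},{"tx":-0.068,"ty":0.1,"tz":-0.382,"spin":0}]'
python3 - <<'E'
from h import *
st([.453,.300,.401])
for n in('top','side'):
    im,d=bot.get_image(n)
    u,v=seed[n]['yellow'];u=max(u,60);v=min(max(v,60),320)
    cv2.imwrite(f'pics/{n}1.png',cv2.resize(im[v-60:v+60,u-60:u+60,::-1],None,fx=4,fy=4))
E
```

```text
clock: 3.5
tcp_pos: [0.454, 0.2983, 0.425]
ee_rot: [-90.0, -0.0, -165.6]
wrist_force: [1.8, -0.3, 0.5]
finger_gap: 0.0004
t 3.5 tcp [0.454  0.2983 0.425 ] rot [-8.9980e+01 -4.0000e-02 -1.6555e+02] j [  -8.8   14.3  -36.5  105.8    9.5   63.  -124.4] F [ 1.77 -0.33  0.54] gap 0.0004
tooldown [-5.e-04 -6.e-04 -1.e+00]
shift frac [ 0.0012  0.0481 -0.0037]
```

View pics/side1.png

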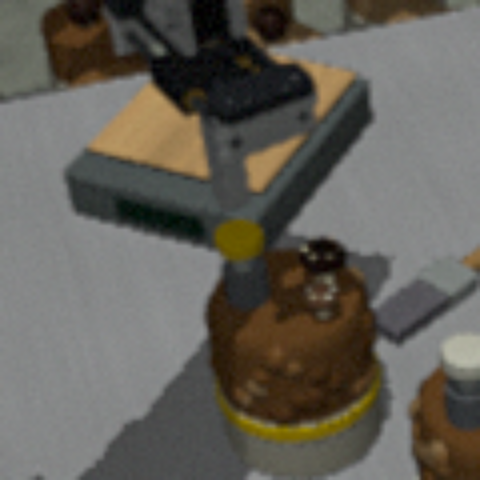

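View pics/top1.png

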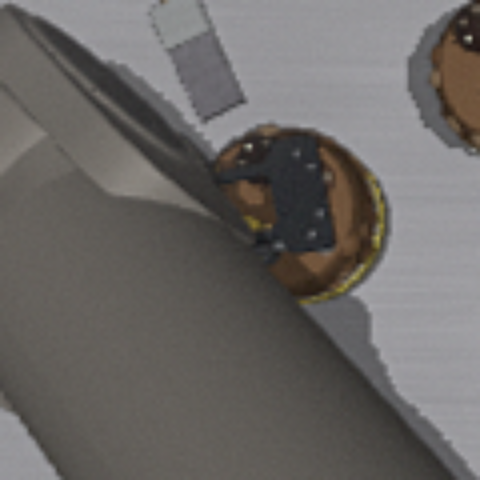

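Side view: the fingertip sits directly above the yellow head, with its bottom near crop (230,215) and the head at (240,240). I'll check that against projection.

Run:
```python
from h import *
for p in ([.454,.2983,.226],[.454,.2983,.26],[.453,.3,.202]):
    u,v=proj('side',np.array(p)); print(p,(u-120)*4,(v-63)*4)
```

```text
[0.454, 0.2983, 0.226] 234.08781226412418 203.96567420934593
[0.454, 0.2983, 0.26] 227.58060931068076 165.04901906202053
[0.453, 0.3, 0.202] 236.6063902290207 229.40281059058617
```

```bash
python3 -m handwheel '[{"tx":0,"ty":0.018,"tz":-0.003,"spin":0},{"tx":0,"ty":0.034,"tz":-0.003,"spin":0},{"tx":0,"ty":0.038,"tz":-0.003,"spin":0},{"tx":0,"ty":0.04,"tz":-0.003,"spin":0},{"tx":0,"ty":0.042,"tz":-0.003,"spin":0},{"tx":0,"ty":0.044,"tz":-0.003,"spin":0},{"tx":0,"ty":0.046,"tz":-0.003,"spin":0},{"tx":0,"ty":0.048,"tz":-0.003,"spin":0},{"tx":0,"ty":0.05,"tz":-0.003,"spin":0},{"tx":0,"ty":0.052,"tz":-0.003,"spin":0},{"tx":0,"ty":0.054,"tz":-0.003,"spin":0},{"tx":0,"ty":0.056,"tz":-0.003,"spin":0}]'
```

```text
clock: 4.8
tcp_pos: [0.453, 0.3009, 0.3968]
ee_rot: [-90.0, 0.0, -165.5]
wrist_force: [-0.4, 0.5, 4.0]
finger_gap: 0.0005
```

The fingertip is in contact at 4 N, about 4 mm down. I'll press 8 mm more.

```bash
python3 -m handwheel '[{"tx":0,"ty":0.002,"tz":0,"spin":0},{"tx":0,"ty":0.004,"tz":0,"spin":0},{"tx":0,"ty":0.006,"tz":0,"spin":0},{"tx":0,"ty":0.008,"tz":0,"spin":0},{"tx":0,"ty":0.01,"tz":0,"spin":0},{"tx":0,"ty":0.012,"tz":0,"spin":0},{"tx":0,"ty":0.014,"tz":0,"spin":0},{"tx":0,"ty":0.016,"tz":0,"spin":0},{"tx":0,"ty":0.016,"tz":0,"spin":0},{"tx":0,"ty":0.016,"tz":0,"spin":0}]'
python3 -c "
from h import *
st()"
```

```text
clock: 5.8
tcp_pos: [0.453, 0.3009, 0.3886]
ee_rot: [-90.0, 0.0, -165.5]
wrist_force: [-0.1, 0.1, 2.8]
finger_gap: 0.0006
t 5.8 tcp [0.453  0.3009 0.3886] rot [ -90.01    0.   -165.46] j [  -9.8   16.5  -36.2  108.1   11.3   58.9 -126.1] F [-0.12  0.07  2.8 ] gap 0.0006
tooldown [ 0.e+00  2.e-04 -1.e+00]
```

```bash
python3 -m handwheel '[{"tx":0,"ty":-0.02,"tz":0,"spin":0},{"tx":0,"ty":-0.09,"tz":0,"spin":0},{"tx":0,"ty":-0.172,"tz":0,"spin":0},{"tx":0.01,"ty":-0.172,"tz":0.08,"spin":0},{"tx":0.02,"ty":-0.172,"tz":0.17,"spin":0},{"tx":0.04,"ty":-0.172,"tz":0.26,"spin":0},{"tx":0.05,"ty":-0.172,"tz":0.35,"spin":0},{"tx":0.07,"ty":-0.172,"tz":0.44,"spin":0},{"tx":0.08,"ty":-0.172,"tz":0.53,"spin":0},{"tx":0.1,"ty":-0.172,"tz":0.62,"spin":0},{"tx":0.11,"ty":-0.172,"tz":0.71,"spin":0},{"tx":0.13,"ty":-0.172,"tz":0.8,"spin":0},{"tx":0.13,"ty":-0.172,"tz":0.8,"spin":0},{"tx":0.13,"ty":-0.172,"tz":0.8,"spin":0}]'
python3 - <<'E'
from h import *
st([.484,-.3215,.44])
im,d=bot.get_image('side');np.savez('side2.npz',im=im,d=d)
cv2.imwrite('pics/side2.png',im[:,:,::-1])
u,v=seed['side']['yellow'];m=mask(im,'yellow');m[:v-14]=0;m[v+18:]=0;m[:,:u-14]=0;m[:,u+15:]=0
Z=[];
for b,a in zip(*np.nonzero(m)):
    o,r=ray('side',a,b);Z.append(o+r*d[b,a])
Z=np.array(Z);print('yellow top z',np.percentile(Z[:,2],[50,80,95,100]).round(4),((Z.min(0)+Z.max(0))/2).round(4))
E
```

```text
clock: 7.2
tcp_pos: [0.4903, -0.1034, 0.475]
ee_rot: [-90.0, 0.0, -165.6]
wrist_force: [0.1, 0.7, 0.2]
finger_gap: 0.0005
t 7.2 tcp [ 0.4903 -0.1034  0.475 ] rot [ -90.03    0.   -165.57] j [ 22.    5.5 -18.6 107.9   1.9  66.9 -72.9] F [0.06 0.74 0.24] gap 0.0005
tooldown [-0.e+00  5.e-04 -1.e+00]
shift frac [0.121  0.0698 0.4193]
yellow top z [0.187  0.1886 0.19   0.1906] [0.469  0.4095 0.0961]
```

View pics/side2.png

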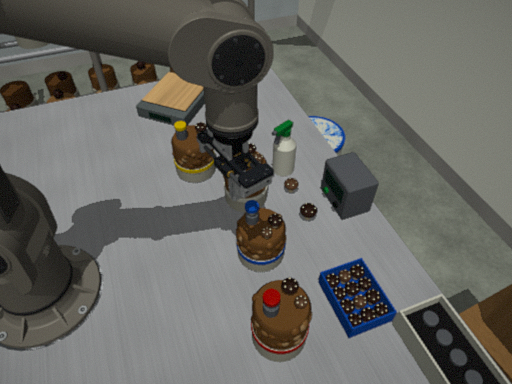

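In the side view the yellow head at (181,126) now sits close to its collar. Its top is at z≈0.190, so it is about 12 mm down. On to red.

```bash
python3 -m handwheel '[{"tx":0.03,"ty":0,"tz":0.09,"spin":0},{"tx":0.05,"ty":0,"tz":0.18,"spin":0},{"tx":0.08,"ty":0,"tz":0.27,"spin":0},{"tx":0.1,"ty":0,"tz":0.36,"spin":0},{"tx":0.121,"ty":0,"tz":0.419,"spin":0},{"tx":0.121,"ty":0,"tz":0.419,"spin":0},{"tx":0.121,"ty":0.03,"tz":0.419,"spin":0},{"tx":0.121,"ty":0.06,"tz":0.419,"spin":0},{"tx":0.121,"ty":0.06,"tz":0.419,"spin":0},{"tx":0.121,"ty":0.06,"tz":0.419,"spin":0}]'
python3 - <<'E'
from h import *
st([.484,-.3215,.421])
im,d=bot.get_image('side');np.savez('side3.npz',im=im,d=d)
cv2.imwrite('pics/side3.png',cv2.resize(im[220:370,190:350,::-1],None,fx=3,fy=3))
E
```

```text
clock: 8.25
tcp_pos: [0.4848, -0.3195, 0.4442]
ee_rot: [-90.1, -0.0, -165.4]
wrist_force: [-0.3, 0.4, 0.5]
finger_gap: 0.0004
t 8.25 tcp [ 0.4848 -0.3195  0.4442] rot [-9.0050e+01 -4.0000e-02 -1.6537e+02] j [ 34.8  14.1  -9.3 101.3   2.5  64.9 -50.6] F [-0.32  0.38  0.46] gap 0.0004
tooldown [-9.e-04  8.e-04 -1.e+00]
shift frac [0.0024 0.0464 0.0035]
```

View pics/side3.png

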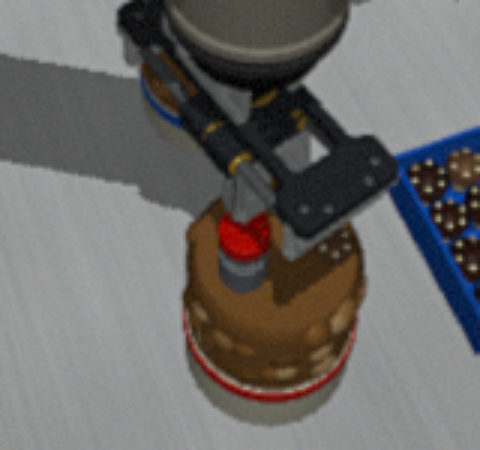

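The tip is above the red head at crop (245,205). A grey gripper part at (300,240) appears near the caps, so I'll check its height by depth.

Run:
```python
from h import *
f=np.load('side3.npz')
for a,b in [(245,200),(250,180),(295,240),(300,250),(290,252),(310,225),(340,190),(330,240),(335,245),(245,235),(345,245)]:
    u,v=190+a//3,220+b//3;o,r=ray('side',u,v);print((a,b),(o+r*f['d'][v,u]).round(3))
```

```text
(245, 200) [ 0.477 -0.333  0.282]
(250, 180) [ 0.466 -0.361  0.358]
(295, 240) [ 0.471 -0.408  0.369]
(300, 250) [ 0.473 -0.413  0.367]
(290, 252) [ 0.471 -0.404  0.35 ]
(310, 225) [ 0.478 -0.41   0.384]
(340, 190) [ 0.501 -0.397  0.384]
(330, 240) [ 0.543 -0.335  0.186]
(335, 245) [ 0.544 -0.337  0.185]
(245, 235) [ 0.483 -0.324  0.218]
(345, 245) [ 0.552 -0.34   0.184]
```

That part is high, at z≈0.35, so it is clear. I'll press red to 12 mm.

```bash
python3 -m handwheel '[{"tx":0.002,"ty":0.018,"tz":0.003,"spin":0},{"tx":0.002,"ty":0.034,"tz":0.003,"spin":0},{"tx":0.002,"ty":0.038,"tz":0.003,"spin":0},{"tx":0.002,"ty":0.04,"tz":0.003,"spin":0},{"tx":0.002,"ty":0.042,"tz":0.003,"spin":0},{"tx":0.002,"ty":0.044,"tz":0.003,"spin":0},{"tx":0.002,"ty":0.046,"tz":0.003,"spin":0},{"tx":0.002,"ty":0.048,"tz":0.003,"spin":0},{"tx":0.002,"ty":0.05,"tz":0.003,"spin":0},{"tx":0.002,"ty":0.052,"tz":0.003,"spin":0},{"tx":0.002,"ty":0.054,"tz":0.003,"spin":0}]'
```

```text
clock: 9.4
tcp_pos: [0.4839, -0.3223, 0.4178]
ee_rot: [-90.0, 0.0, -165.5]
wrist_force: [0.0, 0.7, 2.9]
finger_gap: 0.0005
```

```bash
python3 -m handwheel '[{"tx":0,"ty":0.002,"tz":0,"spin":0},{"tx":0,"ty":0.004,"tz":0,"spin":0},{"tx":0,"ty":0.006,"tz":0,"spin":0},{"tx":0,"ty":0.008,"tz":0,"spin":0},{"tx":0,"ty":0.01,"tz":0,"spin":0},{"tx":0,"ty":0.012,"tz":0,"spin":0},{"tx":0,"ty":0.014,"tz":0,"spin":0},{"tx":0,"ty":0.016,"tz":0,"spin":0},{"tx":0,"ty":0.018,"tz":0,"spin":0},{"tx":0,"ty":0.018,"tz":0,"spin":0},{"tx":0,"ty":0.018,"tz":0,"spin":0}]'
```

```text
clock: 10.5
tcp_pos: [0.484, -0.3223, 0.4086]
ee_rot: [-90.0, 0.0, -165.5]
wrist_force: [1.2, -0.5, 2.6]
finger_gap: 0.0003
```

```bash
python3 -m handwheel '[{"tx":0,"ty":-0.02,"tz":0,"spin":0},{"tx":0,"ty":-0.08,"tz":0,"spin":0},{"tx":0,"ty":-0.13,"tz":0,"spin":0},{"tx":-0.04,"ty":-0.13,"tz":-0.08,"spin":0},{"tx":-0.08,"ty":-0.13,"tz":-0.16,"spin":0},{"tx":-0.12,"ty":-0.13,"tz":-0.24,"spin":0},{"tx":-0.16,"ty":-0.13,"tz":-0.32,"spin":0},{"tx":-0.2,"ty":-0.13,"tz":-0.4,"spin":0},{"tx":-0.239,"ty":-0.13,"tz":-0.473,"spin":0},{"tx":-0.239,"ty":-0.13,"tz":-0.473,"spin":0},{"tx":-0.239,"ty":-0.08,"tz":-0.473,"spin":0},{"tx":-0.239,"ty":-0.03,"tz":-0.473,"spin":0},{"tx":-0.239,"ty":-0.01,"tz":-0.473,"spin":0},{"tx":-0.239,"ty":-0.01,"tz":-0.473,"spin":0},{"tx":-0.239,"ty":-0.01,"tz":-0.473,"spin":0}]'
python3 - <<'E'
from h import *
st([.5403,-.0635,.386])
im,d=bot.get_image('side');np.savez('side4.npz',im=im,d=d)
cv2.imwrite('pics/side4.png',cv2.resize(im[140:340,160:360,::-1],None,fx=3,fy=3))
u,v=seed['side']['red'];m=mask(im,'red');m[:v-14]=0;m[v+18:]=0;m[:,:u-14]=0;m[:,u+15:]=0
Z=[];
for b,a in zip(*np.nonzero(m)):
    o,r=ray('side',a,b);Z.append(o+r*d[b,a])
Z=np.array(Z);print('red top z',np.percentile(Z[:,2],[50,80,95,100]).round(4))
E
```

```text
clock: 12.0
tcp_pos: [0.5405, -0.0636, 0.4147]
ee_rot: [-90.0, 0.0, -165.5]
wrist_force: [-1.2, 0.1, 0.2]
finger_gap: 0.0004
t 12.0 tcp [ 0.5405 -0.0636  0.4147] rot [-8.9990e+01  4.0000e-02 -1.6547e+02] j [ 16.7  12.8 -19.3 107.2   4.8  60.7 -80.1] F [-1.19  0.06  0.2 ] gap 0.0004
tooldown [ 6.e-04  0.e+00 -1.e+00]
shift frac [ 0.0003  0.0573 -0.0002]
red top z [0.2076 0.2089 0.2099 0.9593]
```

View pics/side4.png

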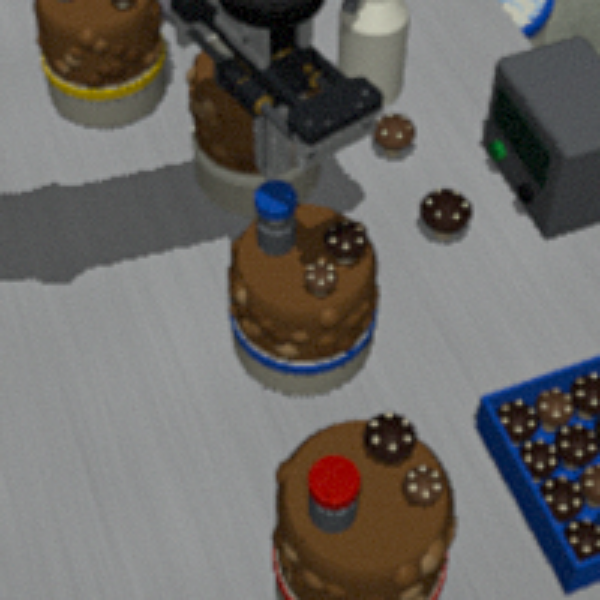

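Red's top is at z≈0.210, so it is about 12 mm down. The finger stands above the blue head at crop (275,200). Pressing blue.

```bash
python3 -m handwheel '[{"tx":0,"ty":0.025,"tz":0,"spin":0},{"tx":0,"ty":0.044,"tz":0,"spin":0},{"tx":0,"ty":0.048,"tz":0,"spin":0},{"tx":0,"ty":0.05,"tz":0,"spin":0},{"tx":0,"ty":0.052,"tz":0,"spin":0},{"tx":0,"ty":0.054,"tz":0,"spin":0},{"tx":0,"ty":0.056,"tz":0,"spin":0},{"tx":0,"ty":0.058,"tz":0,"spin":0},{"tx":0,"ty":0.06,"tz":0,"spin":0},{"tx":0,"ty":0.062,"tz":0,"spin":0},{"tx":0,"ty":0.064,"tz":0,"spin":0}]'
```

```text
clock: 13.15
tcp_pos: [0.5403, -0.0634, 0.3818]
ee_rot: [-90.0, 0.0, -165.5]
wrist_force: [-0.2, 0.5, 4.1]
finger_gap: 0.0004
```

```bash
python3 -m handwheel '[{"tx":0,"ty":0.002,"tz":0,"spin":0},{"tx":0,"ty":0.004,"tz":0,"spin":0},{"tx":0,"ty":0.006,"tz":0,"spin":0},{"tx":0,"ty":0.008,"tz":0,"spin":0},{"tx":0,"ty":0.01,"tz":0,"spin":0},{"tx":0,"ty":0.012,"tz":0,"spin":0},{"tx":0,"ty":0.014,"tz":0,"spin":0},{"tx":0,"ty":0.016,"tz":0,"spin":0},{"tx":0,"ty":0.016,"tz":0,"spin":0},{"tx":0,"ty":0.016,"tz":0,"spin":0}]'
```

```text
clock: 14.15
tcp_pos: [0.5403, -0.0634, 0.3736]
ee_rot: [-90.0, 0.0, -165.5]
wrist_force: [0.8, -0.5, 1.6]
finger_gap: 0.0006
```

```bash
python3 -m handwheel '[{"tx":0,"ty":-0.02,"tz":0,"spin":0},{"tx":0,"ty":-0.1,"tz":0,"spin":0},{"tx":0,"ty":-0.2,"tz":0,"spin":0},{"tx":0,"ty":-0.24,"tz":0,"spin":0},{"tx":0.04,"ty":-0.24,"tz":0.09,"spin":0},{"tx":0.08,"ty":-0.24,"tz":0.18,"spin":0},{"tx":0.11,"ty":-0.24,"tz":0.27,"spin":0},{"tx":0.15,"ty":-0.24,"tz":0.36,"spin":0},{"tx":0.19,"ty":-0.24,"tz":0.45,"spin":0},{"tx":0.22,"ty":-0.24,"tz":0.54,"spin":0},{"tx":0.26,"ty":-0.24,"tz":0.63,"spin":0},{"tx":0.3,"ty":-0.24,"tz":0.75,"spin":0},{"tx":0.3,"ty":-0.24,"tz":0.75,"spin":0},{"tx":0.3,"ty":-0.24,"tz":0.75,"spin":0},{"tx":0.3,"ty":-0.24,"tz":0.75,"spin":0}]'
python3 - <<'E'
from h import *
st()
for n in('top','side'):
    im,d=bot.get_image(n);cv2.imwrite(f'pics/{n}5.png',im[:,:,::-1])
    f=np.load(f'{n}0.npz')
    for c in H:
        u,v=seed[n][c];r=[]
        for I,D in((f['im'],f['d']),(im,d)):
            m=mask(I,c);m[:v-14]=0;m[v+18:]=0;m[:,:u-14]=0;m[:,u+15:]=0
            Z=[]
            for b,a in zip(*np.nonzero(m)):
                o,q=ray(n,a,b);Z.append(o+q*D[b,a])
            Z=np.array(Z)
            if len(Z)>10: Z=Z[abs(Z[:,2]-H[c]+.01)<.02]
            r.append((len(Z),np.percentile(Z[:,2],90).round(4) if len(Z)>10 else None,np.median(Z,0)[:2].round(3) if len(Z)>10 else None))
        print(n,c,r)
E
```

```text
clock: 15.65
tcp_pos: [0.4895, -0.4631, 0.4937]
ee_rot: [-90.1, 0.0, -165.4]
wrist_force: [0.4, -0.8, -0.1]
finger_gap: 0.0004
t 15.65 tcp [ 0.4895 -0.4631  0.4937] rot [-9.0060e+01  1.0000e-02 -1.6542e+02] j [ 41.8  21.1  -5.3  85.5   1.9  73.5 -39.1] F [ 0.39 -0.85 -0.09] gap 0.0004
tooldown [-0.      0.0011 -1.    ]
top yellow [(57, np.float64(0.2017), array([0.457, 0.304])), (59, np.float64(0.1887), array([0.455, 0.306]))]
top red [(103, np.float64(0.2227), array([ 0.485, -0.321])), (32, np.float64(0.2102), array([ 0.482, -0.319]))]
top blue [(114, np.float64(0.1873), array([ 0.539, -0.063])), (108, np.float64(0.1746), array([ 0.54 , -0.062]))]
top white [(115, np.float64(0.2132), array([0.564, 0.109])), (118, np.float64(0.2127), array([0.564, 0.109]))]
side yellow [(95, np.float64(0.2017), array([0.452, 0.293])), (0, None, None)]
side red [(233, np.float64(0.2221), array([ 0.483, -0.323])), (120, np.float64(0.2097), array([ 0.48 , -0.327]))]
side blue [(145, np.float64(0.1865), array([ 0.54 , -0.067])), (0, None, None)]
side white [(80, np.float64(0.2129), array([0.563, 0.109])), (0, None, None)]
```

View pics/side5.png

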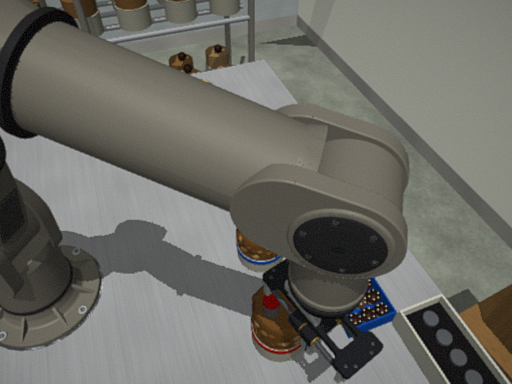

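View pics/top5.png

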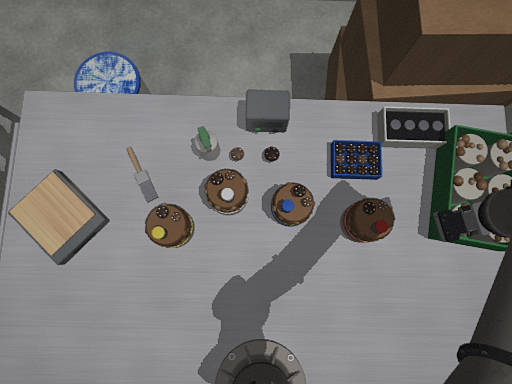

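The top view shows yellow (158,233), blue (288,205) and red (382,226) each about 12.5 mm lower and unshifted. White (228,194) is still up and nothing else has moved. The arm is clear, so I'm handing in.

```bash
python3 -c "
from rig import bot
print(bot.sign_off())"
```

```text
the job is handed in; nothing more can be done
None
```

I pressed the yellow, red and blue heads in that order with the closed fingertips, then handed the job in at about 15.7 s of the 43 s allowed. The hand-in reported no verdict.

- **Heads:** In the last top view, depth showed yellow, red and blue about 12.5–13 mm lower than at the start. The white head was still up, with a change of 0.5 mm or less, which is within noise.
- **Forces:** The highest wrist force I read was about 4 N. I only saw the reading at the end of each call, not in between.
- **Surroundings:** I saw no shift of the blocks, caps or other items in the last top view, compared with the first picture by eye. I measured only the head centres, which agreed within about 3 mm.
- **What failed or could not be checked:** My first move call was refused because its rows lacked some numbers, and nothing moved. In the last side view the arm hid yellow, blue and white. So the final check of blue and white rests on the top view alone. Yellow and red were also confirmed from the side right after they were pressed.

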